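# Offer a dowelled stop block up to its holes

### The arm

A 6-joint arm with a two-finger parallel gripper is mounted at the origin on a cart in front of the work surface, level with it; the furniture and walls round the work are solid. World frame = base frame: x ahead of the robot, y to its left, z up, the work surface at z = 0. Lengths are in m, angles in rad, forces in N, time in s.
With the tool pointing down it reaches from about 0.35 to 0.8 m from the base axis. Payload 7.3 kg.
Tool frame: the origin (TCP) lies between the finger pads; the fingertips stand 25 mm ahead of it and the grasp point (between the pads) lies 6 mm ahead of it (r.tip_extent is the distance from the TCP to the fingertips, in m); z points along the fingers, y is the line along which they close (so a half turn about z gives the same grasp; the last joint's range is limited). The gripper opens to 85 mm and grips with 20 to 120 N. Pads are 22 mm wide; open, the fingers measure 114 mm over their backs; the gripper's body (76 mm by 85 mm) begins 54 mm behind the grasp point. The pads swing forward as they close: fully open they stand 13 mm farther back than shut.
Start: joints at [1.134, 0.342, 1.524, -0, 1.275, -0.146], TCP at [0.151, 0.503, 0.256] pointing down, gripper open.
Joint ranges: [-2.53, 2.53], [-0.77, 2.02], [0.04, 2.7], [-1, 4.14], [0.28, 2.66], [-3.11, 3.11]. Speed limits (rad/s): [2.57, 2.57, 3.14, 3.14, 3.14, 3.14].

### API

Orientations are given as a unit quaternion [x, y, z, w].
In Python, from workcell import r, command_gripper, optics gives the robot as it stands. The module is installed in compiled form; this text tells all that it offers. Calls block until the motion is done:
- r.reach(position, orientation): joint-space move of the TCP to a pose.
- r.move_straight(position, orientation=None, speed=0.15, max_force=None): straight line of the TCP; orientation=None keeps the orientation; speed is the mean speed in m/s. With max_force (N) it stops when the force on the tool has changed by that much, and returns True; else False.
- r.movej(angles): joint-space move.
- command_gripper(opening, force=None): finger opening in m; force is the grip in N (None keeps the last); returns when the fingers have stopped.
- r.hold(seconds).
- r.solve_ik(position, orientation): joint angles nearest the present ones, or None.
- r.read_state(): the state.
- optics.get_image(name): name is "scene" or "top" or "wrist"; returns (picture, depth): 420x560x3 uint8, red, green, blue; 420x560 float32, m along the optical axis (not along the pixel's ray), 0 where there is no reading.
- optics.camera_model(name): a dict with "K" (3x3 intrinsics, pixels), "R" (3x3) and "t" (3): a world point X has camera coordinates R X + t; the wrist camera has in their place "tool_from_camera" (4x4, takes a point from camera to tool coordinates, whose origin is the TCP and whose axes are the flange's). Camera axes: x right, y down, z forward; pixel columns grow to the right and rows downward; lengths in m; the calibration is good to about 2 mm. A picture is of the moment at which its call begins: read the wrist's pose just before it. camera_model takes no time and is no camera call.
A pose or a line that the arm cannot do raises r.PlanningError and nothing moves.
- r.finish_job(): hands the job in; it is judged then, once.
The state is a dict: "time_s": time; "joint_positions": joint angles; "dq": joint speeds; "tau": joint torques, N m; "eef_pos": TCP position; "eef_rot": TCP orientation; "contact_force": force on the tool from outside, world axes, zero at the start; "torque": the same for the moment, N m; "grip_width": finger opening in m; "grip_force": force on a finger pad.
Only numpy, scipy, OpenCV 4.12 (cv2) and the standard library are available. Lean on these libraries where they do the work, as an engineer would, in place of code of your own. Each camera call takes 0.05 s, during which the arm holds its last target. There are 200 camera calls.

### The job

The wooden stop block lies on its back with its two dowels sticking up. Turn it over so that the dowels point straight down, lift it over the jack plane standing in between and hold it still over the base board, each dowel straight above one of the two holes (either way round) with its tip about a centimetre above the board. Finish while still holding it there: I want to check the fit before it is pushed home, so the block must never touch the board; leave the plane, the tape measure, the marking gauge and the dark offcut where they are.

Things in the scene. Friction and masses are not known exactly. Their poses are not given: they have to be found in the camera images.
- block_centre (a point): Centre of the loose wooden stop block's body (without dowels): 62 mm along its x, 50 mm along its y, 32 mm thick along its z, about 0.11 kg. Its +z axis points out of the face that carries the dowels (up at the start, when the centre is 16 mm above the bench; must point down at the end). Two plain round dowels, 12 mm in diameter, stand out 15 mm from that face, 17 mm either side of the centre along x; so the dowel tips lie 31 mm from the centre along +z.
- dowel_tip_a (a point): Centre of the end face of the dowel on the block's -x side.
- dowel_tip_b (a point): Centre of the end face of the dowel on the block's +x side.
- holes_mid (a point): Point on the top face of the base board, midway between its two holes. The board is plywood, 150 x 104 mm (x, y of this frame) and 18 mm thick, screwed to the bench, so this point is 18 mm above the bench; z points up. The two through holes are 14 mm in diameter, 17 mm either side of this point along its x axis.
- base_board: The base board itself; origin at the centre of its underside, on the bench, axes as holes_mid.
- stop_block: The stop block itself; origin at the centre of its back (the face opposite the dowels), 16 mm from block_centre; axes as block_centre. Fixed furniture round the work: a bench vise to the right and nearer the robot (x 0.30 to 0.56, y -0.52 to -0.31, 173 mm high), a clamping jig to the left and nearer (x 0.39 to 0.53, y 0.03 to 0.29, 142 mm high), a tool chest behind (x over 0.80, y -0.10 to 0.32, 250 mm high).
- jack_plane: Metal jack plane with wooden tote and knob, about 250 mm long along its x, 58 mm wide, 101 mm high, standing loose between the block and the board; origin at the centre of its sole. Obstacle: do not disturb.
- tape_measure: Yellow tape measure, 38 x 83 x 72 mm, standing loose; origin at the centre of its underside. Leave alone.
- marking_gauge: Dark wooden marking gauge, 55 x 200 x 57 mm, lying loose; origin at the centre of its underside. Leave alone.
- offcut: Short dark brown wood offcut, a plain block 50 x 70 x 36 mm without dowels, lying loose; origin at the centre of its underside. Leave alone.
Mind the look-alikes: they are no part of the job. What is shaped like the stop_block but turquoise is not meant.

How it is judged:
By the outcome, as a careful person would: the job done as asked, in the order asked, and still so for the second after the job is handed in, while the arm keeps its last pose, push and grip.
It also fails if it takes over 72 s, if anything falls off the work surface, if the arm or the gripper's body presses on something with over 40 N, if the wrist force passes 120 N, or if a joint passes its speed limit or range.

## Working session

There is one attempt and no reset: what is moved stays moved. The work goes in short steps, each a Python script; the robot and the scene stay as the last script left them, time stands still between calls to the robot, and variables do not carry over. Pictures are saved under pics/ and viewed, at most 12 in all, crops included, and the job is handed in when it is done.

```bash
mkdir -p pics; cat > h.py <<'E'
import numpy as np, cv2
from workcell import r, command_gripper, optics
from scipy.spatial.transform import Rotation as Rn
def cloud(name, depth):
    m=optics.camera_model(name);K=m["K"]
    v,u=np.indices(depth.shape)
    c=np.dstack([(u-K[0][2])/K[0][0]*depth,(v-K[1][2])/K[1][1]*depth,depth])
    if name=="wrist":
        s=r.read_state();T=np.array(m["tool_from_camera"])
        c=c@T[:3,:3].T+T[:3,3]
        return c@Rn.from_quat(s["eef_rot"]).as_matrix().T+np.array(s["eef_pos"])
    return (c-np.array(m["t"]))@np.array(m["R"])
E
python3 - <<'E'
from h import *
s=r.read_state();print(s["time_s"],s["eef_rot"],r.tip_extent)
for n in("scene","top"):
    p,d=optics.get_image(n);np.savez(n,p=p,d=d);cv2.imwrite(f"pics/{n}.png",p[...,::-1])
    m=optics.camera_model(n);print(n,-np.array(m["R"]).T@m["t"],np.array(m["K"])[0],(d==0).mean())
print(optics.camera_model("wrist"))
E
```

```text
0.0 [ 1.44871616e-01  9.89450163e-01 -7.33606349e-04 -2.28304158e-04] 0.025
scene [ 0.2329297  -0.5262641   0.64520916] [390.91625679   0.         275.13460675] 0.014761904761904763
top [0.37788814 0.02051957 0.90435735] [394.2749676    0.         283.45764426] 0.004009353741496599
{'K': array([[348.49648535,   0.        , 278.23118549],
       [  0.        , 348.49648535, 200.56001189],
       [  0.        ,   0.        ,   1.        ]]), 'tool_from_camera': array([[ 3.63090474e-04, -9.56608157e-01, -2.91377249e-01,
         7.42150108e-02],
       [ 9.99999616e-01,  1.15082192e-04,  8.68296247e-04,
        -5.33205012e-04],
       [-7.97086940e-04, -2.91377453e-01,  9.56607832e-01,
        -1.17773417e-01],
       [ 0.00000000e+00,  0.00000000e+00,  0.00000000e+00,
         1.00000000e+00]])}
```

View pics/top.png

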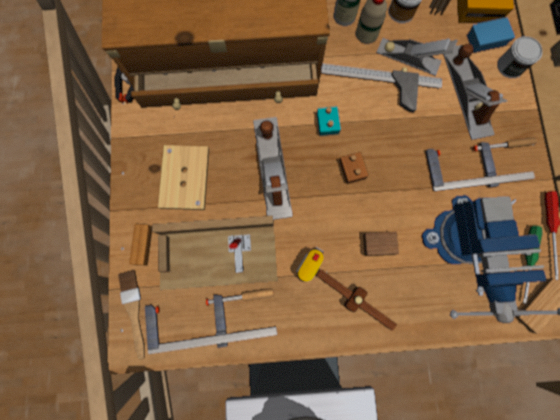

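View pics/scene.png

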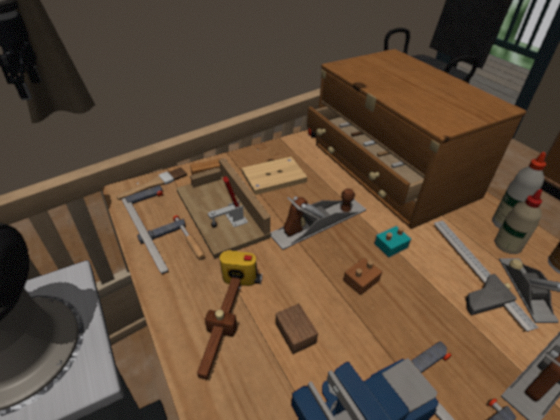

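The stop block candidates in the top view are the brown block with two pale dowels at (353,167), the turquoise lookalike at (329,121) and the plain dark offcut at (380,243). The brown one fits: it is wood, it has dowels and it isn't turquoise. The board is at (184,177) with holes near (184,169) and (183,183). The plane is at (272,170).

```bash
python3 - <<'E'
from h import *
out=[]
for n,(u,v),(bu,bv) in(("top",(353,167),(184,177)),("scene",(362,275),(275,173))):
    z=np.load(n+".npz");p,d=z["p"],z["d"];P=cloud(n,d)
    np.save(n+"_P",P)
    for (a,b,w) in((u,v,30),(bu,bv,40)):
        c=p[b-w:b+w,a-w:a+w,::-1];out.append(cv2.resize(c,(390,290),interpolation=cv2.INTER_CUBIC))
    # block: points by height near
    c0=P[v,u]; near=np.linalg.norm(P[...,:2]-c0[:2],axis=2)<.05
    for lo,hi in((.024,.038),(.041,.055)):
        m=near&(P[...,2]>lo)&(P[...,2]<hi)
        q=P[m];rc=cv2.minAreaRect((q[:,:2]*1000).astype(np.float32))
        print(n,"block",lo,m.sum(),q.mean(0).round(4),rc, "median z",np.median(q[:,2]))
    c0=P[bv,bu];m=(np.linalg.norm(P[...,:2]-c0[:2],axis=2)<.11)&(P[...,2]>.010)&(P[...,2]<.026)
    k,l=cv2.connectedComponents(m.astype(np.uint8));m=l==l[bv,bu+8]
    q=P[m];rc=cv2.minAreaRect((q[:,:2]*1000).astype(np.float32));print(n,"board",m.sum(),q.mean(0),rc)
    g=cv2.cvtColor(p,cv2.COLOR_RGB2GRAY)
    s=np.zeros_like(g);s[bv-14:bv+14,bu-20:bu+20]=1
    dark=((g<np.median(g[m])*.6)&(s>0)).astype(np.uint8)
    k,l,st,ce=cv2.connectedComponentsWithStats(dark)
    M=optics.camera_model(n);C=-np.array(M["R"]).T@M["t"]
    for i in range(1,k):
        ray=np.array(M["R"]).T@np.linalg.solve(M["K"],[*ce[i],1]);X=C+ray*(.018-C[2])/ray[2]
        print(n,"hole",st[i],ce[i],X)
P=np.load("top_P.npy")
for nm,(u,v) in dict(plane=(272,170),turq=(329,115),gauge=(357,298),tape=(311,265),off=(380,243)).items():print(nm,P[v,u])
cv2.imwrite("pics/crop.png",np.vstack([np.hstack(out[:2]),np.hstack(out[2:])]))
E
```

```text
top block 0.024 526 [ 0.6361 -0.1648  0.0315] ((637.2730102539062, -165.57855224609375), (61.958953857421875, 50.48453140258789), 12.660543441772461) median z 0.031558046106761876
top block 0.041 46 [ 0.6364 -0.1657  0.0461] ((637.2051391601562, -165.92715454101562), (43.25159454345703, 11.192249298095703), 10.866314888000488) median z 0.04614387428595594
top board 2791 [0.64363258 0.23138677 0.01732455] ((645.6075439453125, 231.80975341796875), (105.42524719238281, 151.2828369140625), 84.43182373046875)
top hole [182 167   5   4  14] [183.78571429 168.71428571] [0.6645475  0.22957369 0.018     ]
top hole [181 181   4   4  12] [182.33333333 182.5       ] [0.6314494  0.23367411 0.018     ]
scene block 0.024 590 [ 0.6336 -0.1706  0.0317] ((636.8519897460938, -167.64788818359375), (62.98448944091797, 50.394683837890625), 12.458809852600098) median z 0.03213126229498136
scene block 0.041 65 [ 0.635  -0.1682  0.0459] ((636.515625, -167.90585327148438), (44.62226867675781, 11.271517753601074), 11.828145980834961) median z 0.04625097854975956
scene board 1409 [0.6427372  0.2256995  0.01780293] ((646.0438842773438, 230.67678833007812), (108.4132308959961, 152.25906372070312), 84.48057556152344)
scene hole [267 159   7   2  12] [269.58333333 159.41666667] [0.66321869 0.28913042 0.018     ]
scene hole [278 171   3   1   3] [279. 171.] [0.6600487  0.22813187 0.018     ]
scene hole [267 173   3   2   4] [268.   173.75] [0.62767888 0.2308436  0.018     ]
scene hole [272 181  23   6  73] [286.04109589 184.35616438] [0.64783887 0.16779711 0.018     ]
plane [0.63501222 0.02395334 0.05638244]
turq [ 0.76967708 -0.1204525   0.02856558]
gauge [ 0.34372118 -0.13476746  0.05803205]
tape [ 0.41862865 -0.04429388  0.06294477]
off [ 0.45677644 -0.20250083  0.03618486]
```

View pics/crop.png

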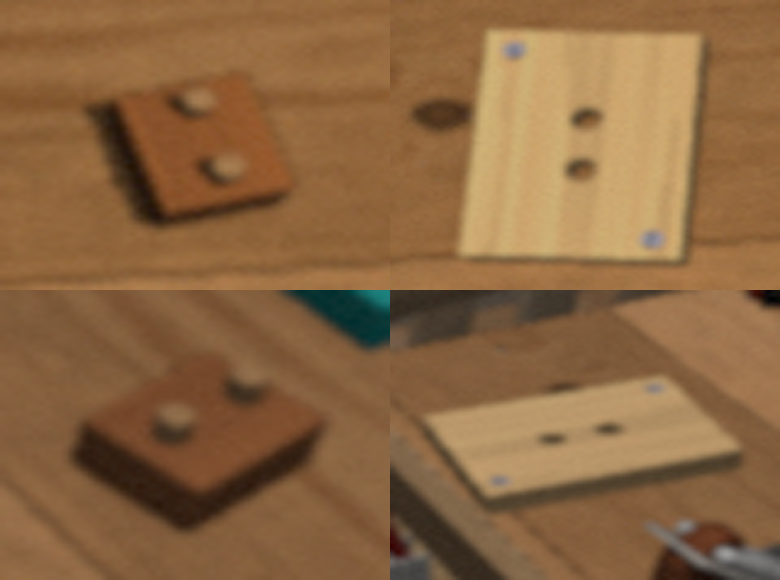

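The crop confirms the brown block with two pale dowels. Both views agree on it: centre (0.637, -0.167), yaw about 12°, top at 32 mm and 62 x 50 mm. The board is near (0.646, 0.231), yaw about -6°. A single flip leaves no room for the hand, so I'll flip it in two 90° steps with tilted grasps. Next I check which tilts the arm can reach.

```bash
cat >> h.py <<'E'
def rel(b,s):  # tool orientation in block frame; b deg, s=+-1 closing sign
    b=np.radians(b);z=np.array([0,np.sin(b),-np.cos(b)]);y=np.array([s,0,0.]);return np.column_stack([np.cross(y,z),y,z])
def blk(yaw,rx): return (Rn.from_euler('z',yaw,degrees=True)*Rn.from_euler('x',rx,degrees=True)).as_matrix()
def tool(c,B,b,s,off=(0,0,0),back=0.0,lead=.003):
    """TCP pose so that pads (lead ahead of TCP) are at block point off"""
    R=B@rel(b,s);return np.array(c)+B@np.array(off)-R[:,2]*(lead+back),Rn.from_matrix(R).as_quat()
E
python3 - <<'E'
from h import *
C=[.637,-.167,.016];H=[.646,.231,.059];PL=[.60,-.15,.025]
ok=lambda *a,**k:[r.solve_ik(*tool(*a,back=q,**k)) for q in (0,.08)]
f=lambda L:all(x is not None for x in L)
for b in(-60,-45,-30,30,45,60):
  for s in(1,-1):
    L=ok(C,blk(12.3,0),b,s,(0,0,.008))
    if f(L):print("pick",b,s,np.round(L[0],2))
for b in (-150,-135,-120,120,135,150):
  for yaw in(-6,174):
   for s in(1,-1):
    L=ok(H,blk(yaw,180),b,s,(0,0,-.004))
    if f(L):print("final",b,yaw,s,np.round(L[0],2))
for x in (.5,.55,.6,):
 for rx,sg in((90,-1),(-90,1)):
  for yaw in range(-180,180,30):
   P=[x,-.15,.025]
   a=[(b,s) for b in(30,45,60) for s in(1,-1) if f(ok(P,blk(yaw,rx),sg*b,s,(0,0,.008)))]
   c=[(b,s) for b in(120,135,150) for s in(1,-1) if f(ok(P,blk(yaw,rx),sg*b,s,(0,0,-.004)))]
   if a and c:print("place",x,rx,yaw,a,c)
E
```

```text
pick -30 1 [-0.17  0.8   1.55 -0.76  0.74  0.18]
pick -30 -1 [-0.17  0.8   1.55 -0.76  0.74 -2.96]
pick 30 1 [-0.54  0.99  1.09  0.38  1.45 -0.87]
pick 30 -1 [-0.54  0.99  1.09  0.38  1.45  2.27]
pick 45 1 [-0.59  1.12  0.93  0.51  1.7  -0.9 ]
pick 45 -1 [-0.59  1.12  0.93  0.51  1.7   2.24]
pick 60 1 [-0.63  1.26  0.77  0.66  1.94 -0.88]
pick 60 -1 [-0.63  1.26  0.77  0.66  1.94  2.26]
final -150 -6 1 [ 0.02  0.78  1.43  0.65  0.96 -0.27]
final -150 -6 -1 [0.02 0.78 1.43 0.65 0.96 2.87]
final -150 174 1 [ 0.42  0.99  0.97 -0.45  1.48 -2.51]
final -150 174 -1 [ 0.42  0.99  0.97 -0.45  1.48  0.63]
final -135 -6 1 [-0.08  0.83  1.49  0.95  1.05 -0.57]
final -135 -6 -1 [-0.08  0.83  1.49  0.95  1.05  2.57]
final -135 174 1 [ 0.48  1.11  0.81 -0.63  1.69 -2.47]
final -135 174 -1 [ 0.48  1.11  0.81 -0.63  1.69  0.67]
final -120 -6 1 [-0.16  0.92  1.51  1.18  1.21 -0.81]
final -120 -6 -1 [-0.16  0.92  1.51  1.18  1.21  2.34]
final -120 174 1 [ 0.53  1.26  0.65 -0.83  1.89 -2.5 ]
final -120 174 -1 [ 0.53  1.26  0.65 -0.83  1.89  0.64]
final 120 -6 1 [ 0.53  1.26  0.65 -0.83  1.89  0.64]
fin
[... 7505 characters left out ...]
(135, -1), (150, 1), (150, -1)]
place 0.6 -90 0 [(60, 1), (60, -1)] [(120, 1), (120, -1), (135, 1), (135, -1), (150, 1), (150, -1)]
place 0.6 -90 30 [(60, 1)] [(120, 1), (120, -1), (135, 1), (135, -1), (150, 1), (150, -1)]
place 0.6 -90 60 [(30, 1), (30, -1), (45, 1), (45, -1)] [(120, 1), (120, -1), (135, 1), (135, -1)]
place 0.6 -90 90 [(30, 1), (30, -1), (45, 1), (45, -1)] [(120, 1), (120, -1), (135, 1), (135, -1)]
place 0.6 -90 120 [(30, 1), (30, -1), (45, 1), (45, -1), (60, 1), (60, -1)] [(120, 1), (120, -1), (135, 1), (135, -1), (150, 1), (150, -1)]
place 0.6 -90 150 [(30, 1), (30, -1), (45, 1), (45, -1), (60, 1), (60, -1)] [(120, 1), (120, -1), (135, 1), (135, -1), (150, 1), (150, -1)]
```

```bash
python3 - <<'E'
from h import *
# look at the board with the wrist camera
R=np.column_stack([[-1,0,0],[0,1,0],[0,0,-1]]).astype(float)
r.reach([.646,.231,.20],Rn.from_matrix(R).as_quat());r.hold(.3)
p,d=optics.get_image("wrist");P=cloud("wrist",d);np.savez("w1",p=p,d=d,P=P)
cv2.imwrite("pics/w1.png",p[...,::-1]);print(r.read_state()["time_s"])
m=(abs(P[...,2]-.018)<.006)&(np.linalg.norm(P[...,:2]-[.646,.231],axis=2)<.11)
print(m.sum(),np.median(P[...,2][m]),cv2.minAreaRect((P[m][:,:2]*1000).astype(np.float32)))
s=np.linalg.norm(P[...,:2]-[.646,.231],axis=2)<.035
g=cv2.cvtColor(p,cv2.COLOR_RGB2GRAY);k,l,st,ce=cv2.connectedComponentsWithStats(((g<.65*np.median(g[m]))&s).astype(np.uint8))
M=optics.camera_model("wrist");T=M["tool_from_camera"];S=r.read_state();Q=Rn.from_quat(S["eef_rot"]).as_matrix()
for i in range(1,k):
    ray=Q@T[:3,:3]@np.linalg.solve(M["K"],[*ce[i],1]);C=Q@T[:3,3]+S["eef_pos"];print(st[i],ce[i],C+ray*(.018-C[2])/ray[2])
# approach + plan check
C=[.637,-.167,.016];PL=[.60,-.18,.025]
for b in(-30,-35,-40):
  print(b,[np.round(q,2) if q is not None else None for q in(r.solve_ik(*tool(C,blk(12.3,0),b,1,(0,0,.008))),r.solve_ik(*tool(PL,blk(-107,90),b,1,(0,0,.008))))])
for b in(-120,-130,-135,-140):
 for s_ in(1,-1):
  q=r.solve_ik(*tool(PL,blk(-107,90),b,s_,(0,0,-.004)));print(b,s_,None if q is None else np.round(q,2))
E
```

```text
2.4917
19146 0.018095041024613553 ((646.1100463867188, 231.85824584960938), (104.30511474609375, 151.02682495117188), 84.00548553466797)
[294 146  24  62 719] [306.88178025 173.71905424] [0.63819175 0.25629344 0.018     ]
[273 155  16  16 128] [279.03125   163.3046875] [0.62894258 0.23179848 0.018     ]
[269 193  16  16 139] [275.61870504 200.97122302] [0.66326261 0.22878219 0.018     ]
[262 210  28  10 154] [273.25324675 215.30519481] [0.67692556 0.22660925 0.018     ]
[295 216   1   1   1] [295. 216.] [0.67758383 0.24643821 0.018     ]
[  117   344   324    76 15126] [278.5291551  394.30120323] [0.8822718  0.23165776 0.018     ]
-30 [array([-0.17,  0.8 ,  1.55, -0.76,  0.74,  0.18]), array([-0.5 ,  0.86,  2.23,  2.93,  1.  , -1.56])]
-35 [array([-0.13,  0.82,  1.57, -0.91,  0.75,  0.33]), array([-0.49,  0.8 ,  2.2 ,  2.92,  0.82, -1.53])]
-40 [None, array([-0.48,  0.75,  2.16,  2.9 ,  0.65, -1.5 ])]
-120 1 [-0.39  1.06  0.91 -0.05  1.69  1.48]
-120 -1 [-0.39  1.06  0.91 -0.05  1.69 -1.66]
-130 1 [-0.39  1.19  0.71 -0.06  1.94  1.48]
-130 -1 [-0.39  1.19  0.71 -0.06  1.94 -1.66]
-135 1 [-0.38  1.25  0.6  -0.07  2.07  1.47]
-135 -1 [-0.38  1.25  0.6  -0.07  2.07 -1.67]
-140 1 [-0.38  1.33  0.47 -0.08  2.21  1.47]
-140 -1 [-0.38  1.33  0.47 -0.08  2.21 -1.67]
```

View pics/w1.png

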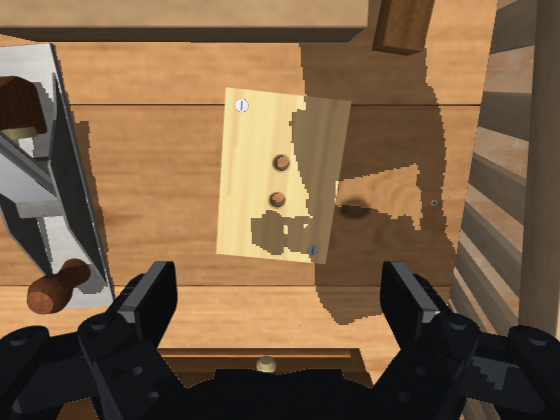

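The wrist view gives holes at (281,162) and (277,200), so the mid-point is about (0.646, 0.231) and the yaw about -5.9°, which matches the board outline. Now the first grasp.

```bash
python3 - <<'E'
from h import *
C=[.637,-.167,.016];B=blk(12.3,0);o=(0,0,.008)
command_gripper(.085,40)
p,q=tool(C,B,-30,1,o,back=.12);r.reach(p,q)
p,q=tool(C,B,-30,1,o);print(p);print("hit",r.move_straight(p,q,.1,max_force=6))
command_gripper(.0,40);s=r.read_state();print(s["time_s"],s["grip_width"],s["grip_force"],s["eef_pos"],s["contact_force"])
up=np.array(s["eef_pos"])+[0,0,.12];r.move_straight(up,speed=.15);r.hold(.2)
s=r.read_state();print(s["grip_width"],s["contact_force"],s["joint_positions"],s["time_s"])
im,d=optics.get_image("scene");cv2.imwrite("pics/lift.png",cv2.resize(im[150:360,220:500,::-1],None,fx=2,fy=2))
for z in(.18,.25,.32):
    x=r.solve_ik(up*[1,1,0]+[0,0,z],s["eef_rot"]);print(z,x)
PL=np.array([.60,-.18,.026])
for z in(0,.08,.15,.2):
    x=r.solve_ik(*tool(PL+[0,0,z],blk(-107,90),-30,1,o));print(z,x)
E
```

```text
[ 0.63668045 -0.16553443  0.02659808]
hit False
5.7083 0.061326197473619004 44.03269171714783 [ 0.63719642 -0.16531166  0.02741652] [0.12332294 1.6383458  5.16508052]
0.061672741299848524 [-0.25206713  0.10653556 -1.08637576] [-0.16640277  0.63447874  1.47434566 -0.6202728   0.92466138 -0.02704899] 6.8667
0.18 [-0.16639768  0.59619141  1.4396582  -0.59084608  0.98467772 -0.0779365 ]
0.25 [-0.16639768  0.52865599  1.35197691 -0.54295401  1.1157271  -0.17396009]
0.32 [-0.16639768  0.48059089  1.23772139 -0.50984682  1.25616989 -0.26188164]
0 [-0.49802365  0.85956064  2.22702603  2.93340813  0.99333967 -1.55767495]
0.08 [-0.49802365  0.63668281  2.23351616  2.89343412  0.7824766  -1.4946925 ]
0.15 [-0.49802365  0.45046133  2.20140058  2.81639456  0.57282943 -1.39637633]
0.2 [-0.49802365  0.33087415  2.15843191  2.70470297  0.42165188 -1.26969619]
```

View pics/lift.png

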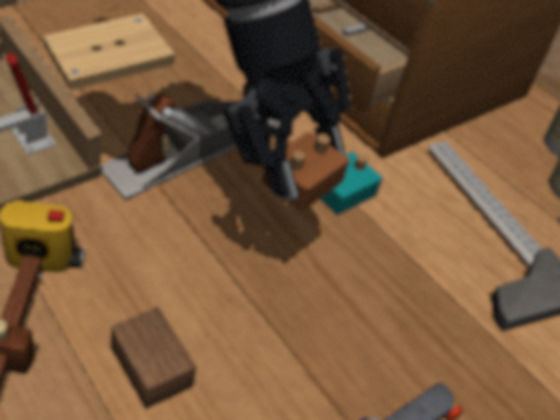

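The block is held with its dowels up, at (300,157) and (322,140) in the crop. Next I turn it 90° and stand it on its long side.

```bash
python3 - <<'E'
from h import *
s=r.read_state();p=np.array(s["eef_pos"]);p[2]=.30;r.move_straight(p,speed=.2)
PL=np.array([.60,-.18,.025]);B=blk(-107,90);o=(0,0,.008)
r.movej(r.solve_ik(*tool(PL+[0,0,.15],B,-30,1,o)));s=r.read_state();print(s["time_s"],s["grip_width"])
r.move_straight(tool(PL+[0,0,.012],B,-30,1,o)[0],speed=.12)
print("hit",r.move_straight(tool(PL-[0,0,.004],B,-30,1,o)[0],speed=.03,max_force=5))
s=r.read_state();print(s["time_s"],s["grip_width"],s["eef_pos"],tool(PL,B,-30,1,o)[0],s["contact_force"])
im,d=optics.get_image("scene");cv2.imwrite("pics/place.png",cv2.resize(im[150:360,220:500,::-1],None,fx=2,fy=2))
E
```

```text
10.6417 0.0612281996001406
hit True
12.4 0.06129282551151721 [ 0.59036286 -0.17700662  0.02588778] [ 0.58986501 -0.17690142  0.0265    ] [ 0.65175787 -0.48896931  2.03653212]
```

View pics/place.png

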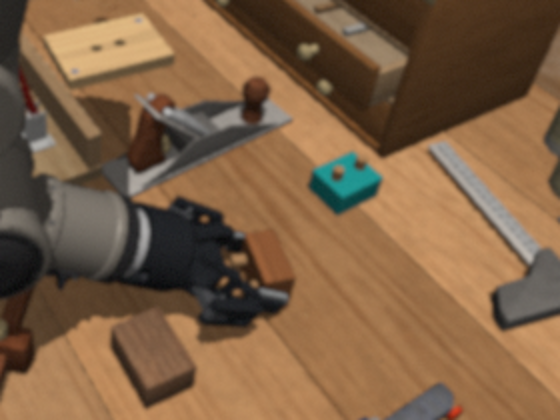

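The block stands on its side at about (268,262), with the dowels facing the robot and clear of the offcut. I release it, back off and measure it.

```bash
python3 - <<'E'
from h import *
command_gripper(.085);r.hold(.3)
s=r.read_state();R=Rn.from_quat(s["eef_rot"]).as_matrix();p=np.array(s["eef_pos"])-.09*R[:,2];r.move_straight(p,speed=.12)
p[2]+=.12;p[0]-=.02;r.move_straight(p,speed=.2)
PL=np.array([.60,-.18,.025]);B=blk(-107,90)
for sg in(1,-1):
  for bk in(0,.1,.16):print(sg,bk,r.solve_ik(*tool(PL,B,-135,sg,(0,.005,-.004),back=bk)))
print(r.read_state()["time_s"],r.read_state()["joint_positions"])
for n in("top","scene"):
    im,d=optics.get_image(n);P=cloud(n,d)
    if n=="top":cv2.imwrite("pics/top2.png",cv2.resize(im[100:260,250:450,::-1],None,fx=3,fy=3))
    near=np.linalg.norm(P[...,:2]-[.6,-.18],axis=2)<.06
    for lo,hi in((.044,.056),(.025,.043)):
        m=near&(P[...,2]>lo)&(P[...,2]<hi);q=P[m];print(n,lo,m.sum(),np.median(q[:,2]),cv2.minAreaRect((q[:,:2]*1000).astype(np.float32)))
E
```

```text
1 0 [-0.38423152  1.24821264  0.59594242 -0.07084537  2.07984858  1.47425676]
1 0.1 None
1 0.16 None
-1 0 [-0.38423152  1.24821264  0.59594242 -0.07084537  2.07984858 -1.6673359 ]
-1 0.1 None
-1 0.16 None
14.775 [-0.59414703  0.31787109  2.43824258  2.72833768  0.68468745 -1.39579482]
top 0.044 387 0.04941249265285644 ((600.8416137695312, -180.12789916992188), (61.87845993041992, 32.93672180175781), 72.39741516113281)
top 0.025 130 0.030346353427691184 ((586.9515991210938, -167.6344451904297), (66.86717224121094, 35.60218811035156), 48.47383499145508)
scene 0.044 450 0.04996654831462646 ((599.5984497070312, -181.02484130859375), (62.503089904785156, 31.84336280822754), 73.61939239501953)
scene 0.025 251 0.031094197610331713 ((582.7710571289062, -184.6782989501953), (38.183040618896484, 67.08428955078125), 11.519323348999023)
```

View pics/top2.png

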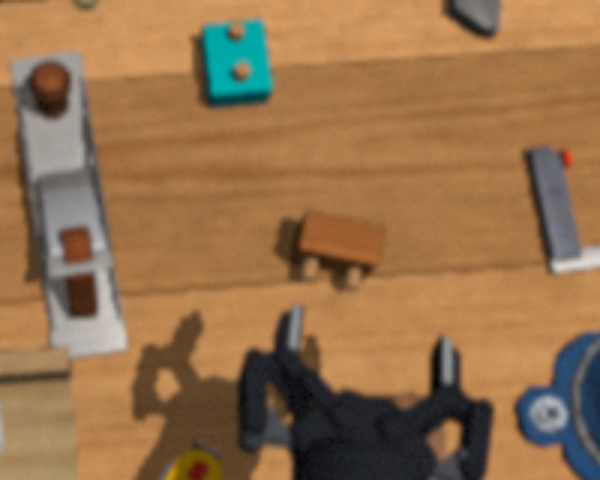

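The block stands at (0.6002, -0.1806), yaw -107°, top at 50 mm. In the crop its top is at (342,240) and the dowels at (310,265) and (352,275). Next is the second grasp from the back side, coming down from above.

```bash
python3 - <<'E'
from h import *
PL=np.array([.6002,-.1806,.025]);B=blk(-107,90);o=(0,.005,-.004)
F=np.array([.6461,.231,.0595]);BF=blk(-5.9,180)
for b in(-125,-130,-135):
    print(b,[np.round(x,2) if x is not None else None for x in[r.solve_ik(*tool(PL+[0,0,z],B,b,1,o)) for z in(0,.05,.1,.15)]])
    print("  F",[np.round(x,2) if x is not None else None for x in[r.solve_ik(*tool(F+[0,0,z],BF,b,1,o)) for z in(0,.1,.2)]])
E
```

```text
-125 [array([-0.39,  1.12,  0.81, -0.05,  1.82,  1.48]), array([-0.39,  1.06,  0.79, -0.06,  1.9 ,  1.48]), array([-0.39,  1.02,  0.75, -0.06,  1.98,  1.47]), array([-0.39,  0.98,  0.69, -0.06,  2.08,  1.47])]
  F [array([-0.14,  0.89,  1.51,  1.1 ,  1.16, -0.74]), array([-0.14,  0.74,  1.48,  1.04,  1.24, -0.57]), array([-0.14,  0.62,  1.4 ,  0.99,  1.35, -0.39])]
-130 [array([-0.39,  1.18,  0.71, -0.06,  1.95,  1.48]), array([-0.39,  1.13,  0.69, -0.06,  2.02,  1.47]), array([-0.39,  1.08,  0.65, -0.07,  2.11,  1.47]), array([-0.39,  1.05,  0.59, -0.07,  2.2 ,  1.46])]
  F [array([-0.12,  0.86,  1.5 ,  1.03,  1.11, -0.66]), array([-0.12,  0.72,  1.46,  0.96,  1.21, -0.49]), array([-0.12,  0.6 ,  1.37,  0.91,  1.33, -0.32])]
-135 [array([-0.38,  1.25,  0.59, -0.07,  2.08,  1.47]), array([-0.38,  1.2 ,  0.58, -0.07,  2.15,  1.47]), array([-0.38,  1.15,  0.54, -0.08,  2.23,  1.46]), array([-0.38,  1.12,  0.48, -0.09,  2.32,  1.45])]
  F [array([-0.09,  0.83,  1.49,  0.95,  1.06, -0.58]), array([-0.09,  0.69,  1.44,  0.87,  1.17, -0.41]), array([-0.09,  0.59,  1.34,  0.82,  1.31, -0.25])]
```

```bash
python3 - <<'E'
from h import *
PL=np.array([.6002,-.1806,.025]);B=blk(-107,90);o=(0,.005,-.004);b=-135
r.reach(*tool(PL+[0,0,.25],B,-90,1,(0,0,0)));print(r.read_state()["time_s"])
r.reach(*tool(PL+[0,0,.12],B,b,1,o));print(r.read_state()["time_s"])
p,q=tool(PL,B,b,1,o);print("hit",r.move_straight(p,q,.1,max_force=6))
im,d=optics.get_image("scene");cv2.imwrite("pics/g2.png",cv2.resize(im[150:360,220:500,::-1],None,fx=2,fy=2))
s=r.read_state();print(s["time_s"],s["eef_pos"],p,s["contact_force"])
E
```

```text
17.2917
18.1
hit False
19.5 [ 0.60641864 -0.18251259  0.03298972] [ 0.60605385 -0.1823897   0.03212132] [0.64256919 0.01676852 0.60603803]
```

View pics/g2.png

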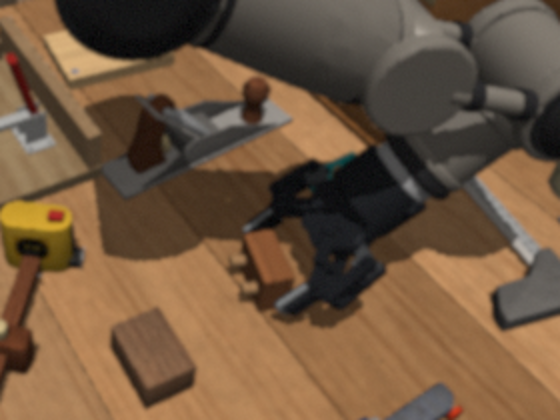

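The fingers straddle the block at (268,262), with the dowels clear on the robot side. I grip, lift, turn it dowels-down and carry it high over the plane.

```bash
python3 - <<'E'
from h import *
PL=np.array([.6002,-.1806,.025]);B=blk(-107,90);o=(0,.005,-.004);b=-135
F=np.array([.6461,.231,.0595]);BF=blk(-5.9,180)
command_gripper(0,50);s=r.read_state();print("grip",s["grip_width"],s["grip_force"],s["eef_pos"])
p=np.array(s["eef_pos"]);p[2]+=.12;r.move_straight(p,speed=.15)
r.reach(*tool(PL+[0,0,.30],blk(-107,135),b,1,o));print(r.read_state()["eef_pos"])
r.reach(*tool(F+[0,0,.20],BF,b,1,o))
r.move_straight(tool(F+[0,0,.06],BF,b,1,o)[0],speed=.12);r.hold(.4)
s=r.read_state();print(s["time_s"],s["grip_width"],s["eef_pos"],tool(F+[0,0,.06],BF,b,1,o)[0])
for n in("scene","top"):
    im,d=optics.get_image(n);P=cloud(n,d);np.savez(n+"3",p=im,d=d,P=P)
    cv2.imwrite(f"pics/{n}3.png",im[...,::-1])
im=np.load("scene3.npz")["p"];im2=np.load("top3.npz")["p"]
cv2.imwrite("pics/o3.png",np.hstack([cv2.resize(im[90:240,180:330,::-1],(390,390)),cv2.resize(im2[110:260,120:270,::-1],(390,390))]))
E
```

```text
grip 0.061770336654333964 54.887439608573914 [ 0.60637275 -0.18253854  0.0327858 ]
[ 0.59906126 -0.18030389  0.33238801]
24.8333 0.061573677145670906 [0.64541422 0.22390058 0.12581268] [0.64536798 0.2239164  0.12562132]
```

View pics/o3.png

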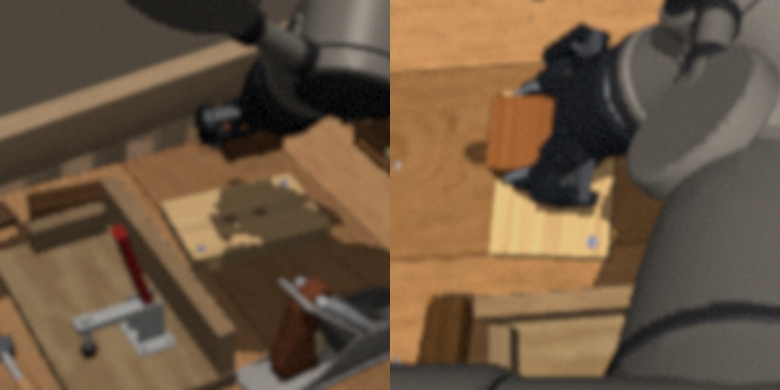

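```bash
python3 - <<'E'
from h import *
im,d=optics.get_image("wrist");P=cloud("wrist",d);np.savez("w3",p=im,d=d,P=P)
F=np.array([.6461,.231,.1195]);B=blk(-5.9,0)
cr=[]
for n in("top","wrist","scene"):
    z=np.load({"wrist":"w3","top":"top3","scene":"scene3"}[n]+".npz");p,P=z["p"].astype(int),z["P"]
    L=(P-F)@B
    brown=(p[...,0]-p[...,2]>35)
    m=brown&(abs(L[...,0])<.045)&(abs(L[...,1])<.04)&(abs(L[...,2]-.016)<.008)
    q=L[m]
    if len(q)<20: print(n,len(q));continue
    A=np.c_[q[:,:2],np.ones(len(q))];c=np.linalg.lstsq(A,q[:,2],rcond=None)[0]
    pr=lambda v:np.percentile(v,[0,2,98,100]).round(4)
    print(n,len(q),"x",pr(q[:,0]),"y",pr(q[:,1]),"z",np.median(q[:,2]),"tilt deg",np.degrees(c[:2]),cv2.minAreaRect((q[:,:2]*1000).astype(np.float32)))
    m2=(abs(L[...,0])<.04)&(abs(L[...,1])<.04)&(L[...,2]<-.017)&(L[...,2]>-.04)
    print("  dowel pts",m2.sum(),L[m2][:8].round(3).tolist())
s=np.load("scene3.npz")["p"];w=np.load("w3.npz")["p"]
cv2.imwrite("pics/o4.png",np.hstack([cv2.resize(np.clip(s[120:180,240:310,::-1]*2.0,0,255).astype(np.uint8),(400,343)),cv2.resize(w[...,::-1],(400,343))]))
print(r.read_state()["time_s"])
E
```

```text
top 653 x [-0.0312 -0.03    0.0305  0.0332] y [-0.0247 -0.0233  0.0235  0.0257] z 0.01498058543928521 tilt deg [ 0.24482045 -0.25429005] ((0.6988792419433594, 0.4502696990966797), (49.94095993041992, 64.76158905029297), 88.50704956054688)
  dowel pts 0 []
wrist 21420 x [-0.0445 -0.029   0.0291  0.0447] y [-0.0357 -0.0245  0.0225  0.0246] z 0.015584321523951936 tilt deg [0.13745017 0.6288986 ] ((-1.8728904724121094, -0.4136009216308594), (91.66107177734375, 57.39775466918945), 8.690250396728516)
  dowel pts 0 []
scene 1
24.9833
```

View pics/o4.png

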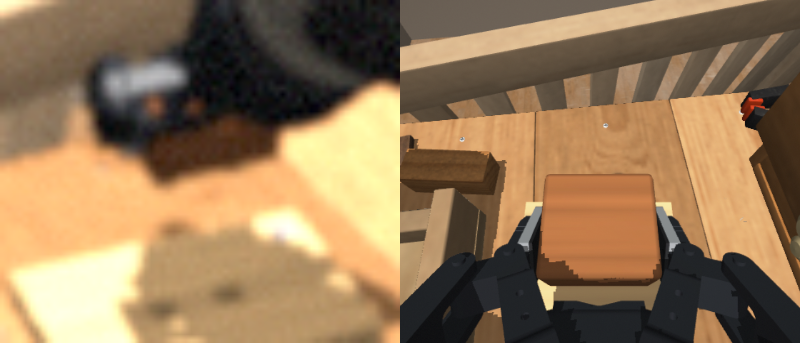

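The block is dowels-down and centred to within about 0.7 mm over the hole mid-point in both the top and wrist views, with tilt of 0.6° or less. Now the last descent to hold the tips about 1 cm above the board, then a check.

```bash
python3 - <<'E'
from h import *
o=(0,.005,-.004);F=np.array([.6461,.231,.0597]);BF=blk(-5.9,180)
p,q=tool(F,BF,-135,1,o);print("hit",r.move_straight(p,q,speed=.05,max_force=8));r.hold(.5)
s=r.read_state();print(s["time_s"],np.array(s["eef_pos"])-p,(Rn.from_quat(q).inv()*Rn.from_quat(s["eef_rot"])).magnitude(),s["grip_width"],s["contact_force"])
B=blk(-5.9,0)
for n in("top","wrist","scene"):
    im,d=optics.get_image(n);P=cloud(n,d);L=(P-F)@B;pp=im.astype(int)
    m=(pp[...,0]-pp[...,2]>35)&(abs(L[...,0])<.04)&(abs(L[...,1])<.034)&(abs(L[...,2]-.016)<.006);a=L[m]
    if len(a)>20:print(n,len(a),[np.percentile(a[:,i],[1,99]).round(4) for i in(0,1)],np.median(a[:,2]))
    if n!="wrist":
        d0=np.load(n+".npz")["p"].astype(int);df=(abs(pp-d0).max(2)>60).astype(np.uint8)
        cv2.imwrite(f"pics/{n}_end.png",im[...,::-1])
        P0=np.load(n+"_P.npy")
        for nm,c in dict(plane=(.635,.024),gauge=(.344,-.135),tape=(.419,-.044),off=(.457,-.2025),turq=(.77,-.12)).items():
            k=(np.linalg.norm(P0[...,:2]-c,axis=2)<.05)&(P0[...,2]>.015)&(P0[...,2]<.12);print("  ",nm,"same frac",np.mean(abs(P[k]-P0[k]).max(1)<.01).round(2))
E
```

```text
hit False
26.8333 [5.12763638e-07 3.77474114e-06 3.68859383e-05] 6.082188987214103e-05 0.06160099634965592 [ 0.26074612 -0.11672737 -1.5691094 ]
top 571 [array([-0.0295,  0.031 ]), array([-0.0244,  0.0244])] 0.014808851335352188
   plane same frac 0.0
   gauge same frac 0.59
   tape same frac 0.0
   off same frac 1.0
   turq same frac 1.0
wrist 21224 [array([-0.0296,  0.0297]), array([-0.0246,  0.0233])] 0.01556293065968272
   plane same frac 1.0
   gauge same frac 1.0
   tape same frac 1.0
   off same frac 1.0
   turq same frac 1.0
```

View pics/scene_end.png

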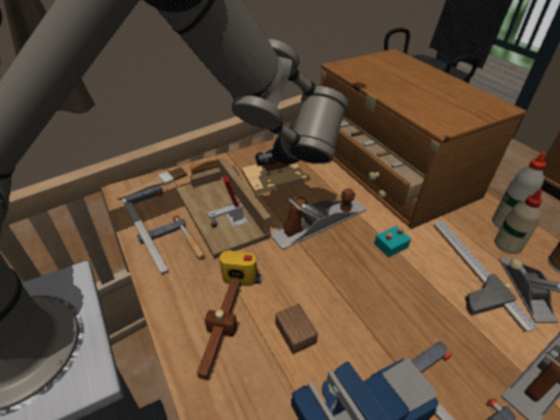

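The scene view shows the block held over the board at (280,165). The plane, tape measure, marking gauge, offcut and turquoise block are all where they were. I'm handing it in.

```bash
python3 -c "
from h import *
print(r.finish_job())"
```

```text
the job is handed in; nothing more can be done
None
```

I handed the job in at about 27 s with the stop block held still, dowels down: within about 1 mm of the hole mid-point, tips about 1 cm above the board by the measured block height (the dowels themselves were out of view), board never touched and nothing else moved.

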